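# Bolt down the sprung lid of a tea-cake crate

### The job

The packed tea crate is ready to leave the table, but its sprung lid stands ajar. Hold the lid down shut, shoot its barrel bolt fully home through the keeper on the front plank, and lay the bolt's knob down flat behind the locking lug so that the bolt cannot draw back. Leave the tea cakes and the tea parcel around the crate where they are.

Things in the scene. Friction and masses are not known exactly. Their poses are not given: they have to be found in the camera images.
- crate: Slatted pine crate holding dark tea cakes; fixed and level on the table, 300 mm (x) by 280 mm (y) by 130 mm high. Origin: centre of its underside. z is up; x runs from the fixed front plank (72 mm deep, level with the shut lid) to the lid's hinge at the far top edge. The bolt sits on the middle of the lid's top and is shot along -x.
- keeper_mouth (a point): Keeper: steel staple on the front plank, 24 mm deep along the bolt, 26 mm wide, 27.5 mm high. Point: centre of its mouth, on the side towards the lid, on the bolt's axis when the lid is shut: 15 mm above the plank, 145 mm above the table, at crate x = -91, y = 0 mm. Axes as the crate's. The passage is 20 mm wide, its roof 8.5 mm above the point; the rod's radius is 7 mm.
- bolt_nose (a point): Rounded tip of the steel bolt rod, 14 mm thick, 150 mm long, in two guide loops (28 mm high) on a 130 x 40 mm plate on the lid; its axis is 15 mm above the lid's top face. Lid shut: drawn back the tip is 20 mm on the +x side of keeper_mouth; home, it is 30 mm past it to -x. If the lid is not held down the tip strikes the staple or rides over it. Axes: x along the rod, away from the tip.
- knob_tab (a point): Centre of the bolt's knob: a flat steel thumb tab, 12 mm thick along the rod, 26 mm long radially, 16 mm deep, on an 8 mm stem square to the rod; centre 46 mm out from the rod's axis and 93 mm behind the nose (63 mm to +x of keeper_mouth when home, lid shut). It turns about and slides with the rod. Lying flat it points to the crate's -y, 7 mm clear of the lid, a flat board to 61 mm from the axis.
- lug_top (a point): Middle of the top of the locking lug, a fixed steel ear on the bolt's plate, 10 x 10 mm, standing 23 mm above the lid (8 mm above the rod's axis), 14 to 24 mm to the -y side of the axis. Lid shut, it is 69 to 79 mm to +x of keeper_mouth. The knob's stem passes over it only when raised above about 0.8 rad, and drops down on its keeper side only within about 2 mm of fully home.
- bolt (a joint): Travel of the bolt along its track (m): 0 = drawn fully back, 0.050 = fully home, at a hard end stop. Starts 0 to 0.012. It drags with about 4 N.
- knob (a joint): Turn of the knob about the rod's axis (rad): 0 = lying flat to the crate's -y side, 1.57 = straight up, limit 1.75. Starts 0 to 0.35. Slight friction (0.045 N m) keeps it where it is left.
- lid (a joint): Angle of the lid (rad): 0 = shut against a hard stop, grows as it opens. The hinge line is at crate x = 141 mm, 130 mm above the table. The hinges are sprung: left free the lid stands some 0.05 to 0.09 open (free edge 11 to 20 mm up) and it springs up again unless bolted. Pressed at the knob it takes about 7 to 12 N to shut, by the lid's weight.
- wrapped_cakes_mid (a point): Bystander: pile of three paper-wrapped tea cakes, 104 mm across, 72 mm high; point at its centre.
- tea_brick_mid (a point): Bystander: tea parcel, 140 x 90 x 28 mm, lying flat; point at its centre.
- bare_cake_mid (a point): Bystander: bare dark tea cake, 104 mm across, 24 mm high, lying flat; point at its centre.

How it is judged (in metres and radians):
At the end, for the whole second after the job is handed in: The lid is shut (within 0.02 rad) and stays so, the bolt is home in the keeper (travel above 45 of 50 mm) and the knob lies down behind the lug (below 0.45 rad), all at rest (value of joint lid below 0.02 rad and value of joint bolt above 0.045 m and value of joint knob below 0.45 rad and velocity of joint lid below 0.05 rad/s); the robot touches nothing.
It fails at once if a bystander (wrapped cakes, tea parcel or bare cake) is moved by more than 20 mm (distance of any of wrapped_cakes_mid, tea_brick_mid, bare_cake_mid from where it was at the start of the episode above 0.02 m).
It also fails if it takes over 38 s, if anything falls off the work surface, if the arm or the gripper's body presses on something with over 40 N, if the wrist force passes 120 N, or if a joint passes its speed limit or range.

### The arm

A 7-joint arm with a two-finger parallel gripper is mounted at the origin on the work surface. World frame = base frame: x ahead of the robot, y to its left, z up, the work surface at z = 0. Lengths are in mm, angles in rad, forces in N, time in s.
With the tool pointing down it reaches from about 400 to 850 mm from the base axis. Payload 4.5 kg.
Tool frame: the origin (TCP) lies midway between the tips of the shut fingers; the grasp point (between the pads) lies arm.hold_point_z behind it (arm.hold_point_z is the distance from the TCP to the grasp point, in mm); z points along the fingers, y is the line along which they close (so a half turn about z gives the same grasp; the last joint's range is limited). The gripper opens to 88 mm and grips with 3 to 60 N. Pads are 18 mm wide; open, the fingers measure 123 mm over their backs; the gripper's body (75 mm by 187 mm) begins 45 mm behind the grasp point.
Start: joints at [1.286, 0.689, -0.195, 1.565, 0.157, 0.902, -0.215], TCP at [195.921, -593.522, 238.743] pointing down, gripper open.
Joint ranges: [-3.01, 3.01], [-0.46, 2.08], [-1.47, 1.51], [0.13, 2.56], [-1, 4.14], [0.04, 2.09], [-2.66, 2.66]. Speed limits (rad/s): [2.57, 2.57, 3.14, 3.14, 3.14, 3.14, 3.14].

### API

Orientations are given as [roll, pitch, yaw] about the fixed x, y, z axes, in that order (R = Rz(yaw) Ry(pitch) Rx(roll)).
In Python, from bench import arm, read_camera, camera_params, order, nets gives the robot as it stands. The module is installed in compiled form; this text tells all that it offers.
- The arm moves only by the tool apply_moves, never from a script. Its argument "rows" is one flat list of numbers, 5 for each row, row after row: the opening, from -1 (shut) to 1 (fully open), so that 0 is half open, then the shift along the tool's x, y, z in m, then the turn about the tool's z in degrees. A call has 1 to 5 rows; each row is the pose to reach, as a shift and turn from the pose commanded when the call began, along the tool's axes at that moment; what a row does not reach only later rows make up. A row lasts 1/8 s, in which the tool goes at most 62.5 mm and 10.7 degrees, less where a joint would pass 70% of its speed; a pose out of reach is approached as far as the arm can. A call with a gripper value outside its range is refused whole. The fingers move at their own pace and stop on an object; "newtons" is the grip in N (left out, the last holds). Time passes only in rows, so rows that repeat a pose let the fingers close. It gives the time, the measured TCP pose, the force, the opening and the grip force at its end, in the units of the state.
- arm.read_state(): the state, without advancing time (a new reading comes with each control period).
- read_camera(name): name is "scene" or "top" or "wrist"; returns (picture, depth): 420x560x3 uint8, red, green, blue; 420x560 float32, mm along the optical axis (not along the pixel's ray), 0 where there is no reading.
- camera_params(name): a dict with "K" (3x3 intrinsics, pixels), "cam_to_world" (4x4, takes a point from camera to world coordinates). Camera axes: x right, y down, z forward; pixel columns grow to the right and rows downward; lengths in mm; the calibration is good to about 2 mm. A picture is of the moment at which its call begins: read the wrist's pose just before it. camera_params takes no time and is no camera call; for the wrist camera it gives the pose at the moment of the call.
- order.sign_off(): hands the job in; it is judged then, once.
Trained networks look in the newest picture that a camera, given by its name, has taken for a name from the list of things; names that differ only in an ending like _2 or _b are one class to them, and where a whole thing is asked for, a point or a joint stands for the part that bears it (a point fixed in the world has none). Each returns a list of dicts, best first, with "conf" (0 to 1); they miss things now and then, are a little off and sometimes report something else, mostly with a low value. They report only what shows in the picture. A call takes as long as a camera call.
- nets.spot_in(camera, label): "position" ([x, y, z] in mm, in world coordinates, good to about 4 mm: the middle of the surface that is visible of it).
- nets.trace(camera, label): "region" (420x560 bool, what is visible of it).
- nets.tip_of(camera, label): "position" ([x, y, z] in mm, in world coordinates, good to about 4 mm: a listed point, or the origin of a listed thing).
The state is a dict: "t": time; "joint_positions": joint angles; "qvel": joint speeds; "joint_torque": joint torques, N m; "tool_pos": TCP position; "tool_rot": TCP orientation; "wrist_force": force on the tool from outside, world axes, zero at the start; "moment": the same for the moment, N m; "grip_width": finger opening in mm; "grip_force": force on a finger pad.
Only numpy, scipy, OpenCV 4.12 (cv2) and the standard library are available. Lean on these libraries where they do the work, as an engineer would, in place of code of your own. Each camera call takes 0.05 s, during which the arm holds its last target. There are 200 camera calls.

## Working session

There is one attempt and no reset: what is moved stays moved. The work goes in short steps, Python scripts to look and compute and a tool call to move; the robot and the scene stay as the last step left them, time stands still between calls to the robot, and variables do not carry over. Pictures are saved under pics/ and viewed, at most 10 in all, crops included, and the job is handed in when it is done.

Besides the shell and the picture viewer there is one more tool, called after "Request:" as name(argument=value, ...), one argument or row to a line, values as JSON. apply_moves: Moves the arm, as the interface text tells. Its arguments: {"type":"object","properties":{"rows":{"type":"array"},"newtons":{"type":"number"}},"required":["rows"]}

```bash
mkdir -p pics; python3 - <<'E'
from bench import arm, read_camera, camera_params, nets
import cv2,numpy as np
s=arm.read_state();print(s['t'],s['tool_pos'],s['tool_rot'],s['wrist_force'],arm.hold_point_z)
ims=[]
for c in ['top','scene']:
    p,d=read_camera(c);ims.append(p)
    for l in ['crate','keeper_mouth','bolt_nose','knob_tab','lug_top','wrapped_cakes_mid','tea_brick_mid','bare_cake_mid']:
        if c=='scene' and 'mid' in l: continue
        print(c,l,[(np.round(r['position']),round(r['conf'],2)) for r in nets.tip_of(c,l)[:2]])
    cv2.imwrite(f'pics/{c}0.png',p[:,:,::-1])
print(arm.read_state()['t'])
E
```

```text
0.0 [ 195.64168646 -592.91992341  237.92568938] [-3.13976867e+00  1.55546157e-04  3.18921223e-01] [-0.04756494  0.07299774 -0.21741927] 18.700000000000003
top crate [(array([543., 118.,  -0.]), 0.83)]
top keeper_mouth [(array([458., 105., 146.]), 0.77)]
top bolt_nose [(array([467., 111., 160.]), 0.81)]
top knob_tab [(array([571.,  72., 156.]), 0.48)]
top lug_top [(array([533.,  98., 165.]), 0.83), (array([469., 109., 165.]), 0.27)]
top wrapped_cakes_mid [(array([581., 413.,  34.]), 0.8), (array([456., 103., 147.]), 0.51)]
top tea_brick_mid [(array([ 616., -118.,   20.]), 0.55)]
top bare_cake_mid [(array([ 452., -129.,   11.]), 0.74)]
scene crate [(array([556., 119.,   1.]), 0.63)]
scene keeper_mouth [(array([460., 102., 145.]), 0.86), (array([ 445., -127.,   11.]), 0.27)]
scene bolt_nose [(array([472., 105., 160.]), 0.88)]
scene knob_tab [(array([564.,  72., 155.]), 0.67)]
scene lug_top [(array([535.,  95., 163.]), 0.92)]
0.75
```

View pics/top0.png

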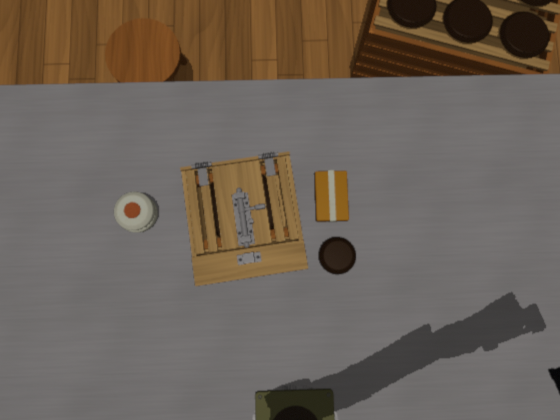

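View pics/scene0.png

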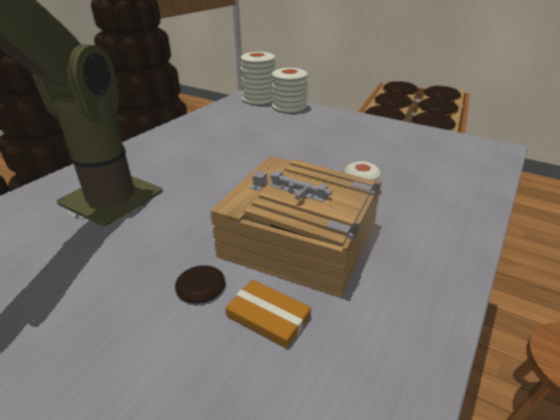

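The top view shows the crate with its bolt around (243,218) and the knob pointing right at (260,208). The front plank is at the bottom, and the crate's yaw is slightly positive (about 0.12 rad). The bystanders are clear of the path, so I'm moving over the knob.

Request:
apply_moves(
  rows=[1,0.042,-0.0386,-0.005,-6,1,0.084,-0.0772,-0.01,-12,1,0.126,-0.1158,-0.015,-18,1,0.168,-0.1544,-0.02,-24,1,0.21,-0.193,-0.025,-30],
  newtons=30,
)

```text
t: 1.38
tool_pos: [335.7, -343.0, 264.2]
tool_rot: [3.14, -0.0, 0.846]
wrist_force: [1.3, -0.4, 0.4]
grip_width: 88.0
grip_force: 0.0
```

```bash
cat > h.py <<'E'
from bench import arm, read_camera, camera_params, nets
import numpy as np
from scipy.spatial.transform import Rotation as R
def st():
    s=arm.read_state();r=R.from_euler('xyz',s['tool_rot'])
    print('t',round(s['t'],2),'tcp',np.round(s['tool_pos'],1),'yaw',np.round(np.degrees(s['tool_rot'][2]),1),'F',np.round(s['wrist_force'],1),'w',round(s['grip_width'],1),'g',round(s['grip_force'],1))
    return s,r.as_matrix()
def cloud(c):
    p,d=read_camera(c);q=camera_params(c);K=np.array(q['K']);T=np.array(q['cam_to_world'])
    v,u=np.mgrid[:d.shape[0],:d.shape[1]]
    P=np.stack([(u-K[0,2])/K[0,0]*d,(v-K[1,2])/K[1,1]*d,d],-1)@T[:3,:3].T+T[:3,3]
    P[d==0]=np.nan
    return p,P
def delta(target,yawdeg):
    s,M=st();print('tool delta mm',np.round(M.T@(np.array(target)-s['tool_pos']),1),'turn',round(-(yawdeg-np.degrees(s['tool_rot'][2])),1))
E
python3 - <<'E'
from h import *
import cv2
p,P=cloud('top')
m=(P[...,2]>110)&(P[...,2]<175)&(np.abs(P[...,0]-545)<230)&(np.abs(P[...,1]-115)<230)
r=cv2.minAreaRect(P[m][:,:2].astype(np.float32));print(m.sum(),r)
for ax in(0,):print(np.nanmin(P[m],0),np.nanmax(P[m],0))
delta([567,72,290],97)
E
```

```text
12307 ((550.7522583007812, 118.57402038574219), (302.7138366699219, 280.77545166015625), 7.1553778648376465)
[384.23419792 -38.08596745 110.04203138] [715.24895742 274.548877   173.94197399]
t 1.43 tcp [ 340.6 -335.1  265. ] yaw 49.3 F [1.7 6.4 0.7] w 88.2 g 0.0
tool delta mm [456.4 -93.8 -22.3] turn -47.7
```

Request:
apply_moves(
  rows=[0,0.057,-0.0117,-0.003,-6,0,0.114,-0.0235,-0.006,-12,0,0.171,-0.0352,-0.009,-18,0,0.228,-0.047,-0.012,-24,0,0.285,-0.0587,-0.015,-30],
)

```text
t: 2.05
tool_pos: [481.7, -91.4, 279.1]
tool_rot: [3.141, 0.0, 1.369]
wrist_force: [2.1, -0.4, -0.7]
grip_width: 44.4
grip_force: 0.0
```

```bash
python3 - <<'E'
from h import *
delta([555,77,280],97.15)
E
```

```text
t 2.05 tcp [481.7 -91.4 279.1] yaw 78.4 F [ 2.1 -0.4 -0.7] w 44.4 g 0.0
tool delta mm [179.7  38.   -1. ] turn -18.7
```

Request:
apply_moves(
  rows=[0,0.058,0.012,0,-6,0,0.116,0.025,0,-12,0,0.175,0.038,0,-18.5,0,0.179,0.038,0,-18.7,0,0.179,0.038,0,-18.7],
)

```text
t: 2.68
tool_pos: [554.1, 74.2, 278.4]
tool_rot: [-3.141, 0.001, 1.692]
wrist_force: [0.2, -0.6, 0.9]
grip_width: 44.1
grip_force: 0.0
```

```bash
python3 - <<'E'
from h import *
import cv2
st()
p,P=cloud('wrist');np.save('P.npy',P)
cv2.imwrite('pics/w1.png',p[:,:,::-1])
for l in ['keeper_mouth','bolt_nose','knob_tab','lug_top']:
  print(l,[(np.round(r['position']),round(r['conf'],2)) for r in nets.tip_of('wrist',l)[:2]])
for l in ['knob_tab']:
  for r in nets.spot_in('wrist',l)[:2]: print('spot',np.round(r['position']),round(r['conf'],2))
E
```

```text
t 2.67 tcp [554.1  74.2 278.4] yaw 96.9 F [ 0.2 -0.6  0.9] w 44.1 g 0.0
keeper_mouth [(array([458., 114., 144.]), 0.77), (array([568.,  75., 155.]), 0.2)]
bolt_nose [(array([479., 111., 162.]), 0.97)]
knob_tab [(array([566.,  72., 156.]), 0.88)]
lug_top [(array([459., 112., 143.]), 0.74), (array([539.,  96., 167.]), 0.57)]
spot [563.  98. 160.] 0.77
```

View pics/w1.png

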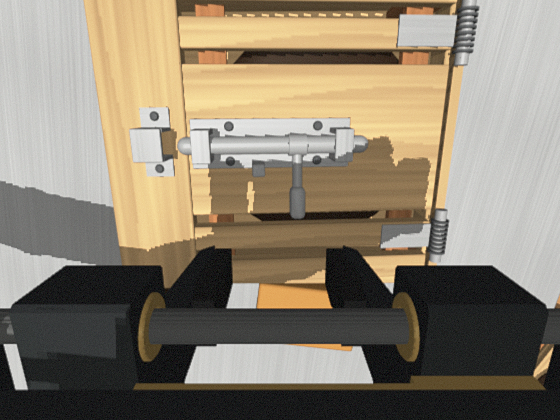

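The wrist view shows the keeper at (150,145), lug at (259,168), stem at (297,172) and tab at (298,203). I'll measure these with depth.

```bash
python3 - <<'E'
import numpy as np
P=np.load('P.npy')
c=np.radians(7.15);X=np.array([np.cos(c),np.sin(c)]);Y=np.array([-X[1],X[0]])
O=np.array([550.8,118.6])
def q(u,v,h=1):
    p=np.nanmedian(P[v-h:v+h+1,u-h:u+h+1].reshape(-1,3),0);return np.round([*p,(p[:2]-O)@X,(p[:2]-O)@Y],1)
for n,uv in dict(tab1=(298,192),tab=(298,203),tab2=(298,212),tabL=(294,203),tabR=(302,203),stem=(297,172),rodL=(225,144),rodR=(325,144),lug=(259,165),keep=(146,140),keepR=(168,140),nose=(182,145),lidL=(240,200),lidR=(370,180),lidR2=(430,100),lidL2=(210,80),plank=(130,220)).items(): print(n,q(*uv))
for u in range(286,312,1): print(u,q(u,203,0)[2:4],end=' ')
E
```

```text
tab1 [569.1  82.7 164.7  13.7 -37.9]
tab [570.2  74.1 165.4  13.7 -46.6]
tab2 [571.3  66.7 166.2  13.8 -54. ]
tabL [567.1  73.7 165.1  10.6 -46.6]
tabR [573.5  74.3 164.9  17.  -46.8]
stem [566.5  97.6 159.3  13.  -22.7]
rodL [ 5.092e+02  1.129e+02  1.634e+02 -4.200e+01 -4.000e-01]
rodR [585.1 121.7 158.6  34.5  -1.2]
lug [536.3 100.  162.8 -16.7 -16.6]
keep [ 447.1  108.   157.  -104.2    2.4]
keepR [ 4.557e+02  1.068e+02  1.300e+02 -9.580e+01  1.000e-01]
nose [477.3 108.5 165.  -74.2  -0.9]
lidL [522.3  64.1 140.6 -35.  -50.5]
lidR [632.4  93.8 134.1  77.9 -34.7]
lidR2 [669.5 165.3 130.8 123.6  31.5]
lidL2 [490.8 158.4 143.  -54.6  47. ]
plank [ 423.2   30.3  129.7 -137.6  -71.8]
286 [139.4   4.8] 287 [139.6   5.7] 288 [138.9   6.6] 289 [138.8   7.4] 290 [160.9   7.6] 291 [163.    8.3] 292 [165.5   9. ] 293 [166.2   9.8] 294 [165.1  10.6] 295 [164.8  11.4] 296 [166.   12.1] 297 [164.4  13. ] 298 [166.3  13.7] 299 [164.9  14.6] 300 [166.6  15.3] 301 [165.1  16.1] 302 [164.3  17. ] 303 [165.   17.7] 304 [164.9  18.5] 305 [136.7  21.5] 306 [136.2  22.5] 307 [137.7  23.2] 308 [137.8  24.1] 309 [nan nan] 310 [136.7  25.9] 311 [137.   26.8] <stdin>:6: RuntimeWarning: All-NaN slice encountered
```

Request:
apply_moves(
  rows=[0,-0.0005,0.008,0.04,0,0,-0.001,0.0155,0.08,0,0,-0.0015,0.0155,0.1,0,0,-0.0015,0.0155,0.1,0],
)

```text
t: 3.48
tool_pos: [568.9, 74.2, 177.4]
tool_rot: [-3.138, 0.001, 1.692]
wrist_force: [0.0, -0.6, 1.2]
grip_width: 43.9
grip_force: 0.0
```

```bash
python3 - <<'E'
from h import *
delta([569.7,74.6,142],97.15)
E
```

```text
t 3.48 tcp [568.9  74.2 177.4] yaw 96.9 F [ 0.  -0.6  1.2] w 43.9 g 0.0
tool delta mm [ 0.3  1.  35.4] turn -0.2
```

Request:
apply_moves(
  rows=[0,0,0.001,0.02,0,0,0,0.001,0.0345,0,-1,0,0.001,0.0345,0,-1,0,0.001,0.0345,0,-1,0,0.001,0.0345,0],
  newtons=30,
)

```text
t: 4.1
tool_pos: [571.2, 75.5, 144.9]
tool_rot: [3.141, -0.0, 1.692]
wrist_force: [-3.8, 0.9, 1.0]
grip_width: 16.4
grip_force: 2.0
```

```bash
python3 - <<'E'
from h import *
st()
E
```

```text
t 4.1 tcp [571.2  75.5 144.9] yaw 97.0 F [-3.8  0.9  1. ] w 16.4 g 2.0
```

Request:
apply_moves(
  rows=[-1,0,0,0,0,-1,0,0,0,0,-1,0.0015,0,-0.006,0,-1,0.0046,0,-0.0123,0,-1,0.0046,0,-0.0123,0],
  newtons=30,
)

```text
t: 4.72
tool_pos: [571.1, 77.8, 156.7]
tool_rot: [3.141, 0.003, 1.691]
wrist_force: [2.8, -4.8, -6.0]
grip_width: 11.9
grip_force: 30.1
```

Request:
apply_moves(
  rows=[-1,0.0084,0,-0.0111,0,-1,0.0198,0,-0.0192,0,-1,0.0307,0,-0.0232,0,-1,0.0409,0,-0.0243,0,-1,0.0409,0,-0.0243,0],
)

```text
t: 5.35
tool_pos: [564.8, 119.7, 181.6]
tool_rot: [-3.14, 0.002, 1.692]
wrist_force: [-3.4, -4.1, 2.0]
grip_width: 11.8
grip_force: 30.0
```

```bash
python3 - <<'E'
from h import *
import cv2
st()
p,P=cloud('scene')
cv2.imwrite('pics/s2.png',cv2.resize(p[130:260,180:420,::-1],None,fx=3,fy=3))
E
```

```text
t 5.35 tcp [564.8 119.7 181.6] yaw 96.9 F [-3.4 -4.1  2. ] w 11.8 g 30.0
```

View pics/s2.png

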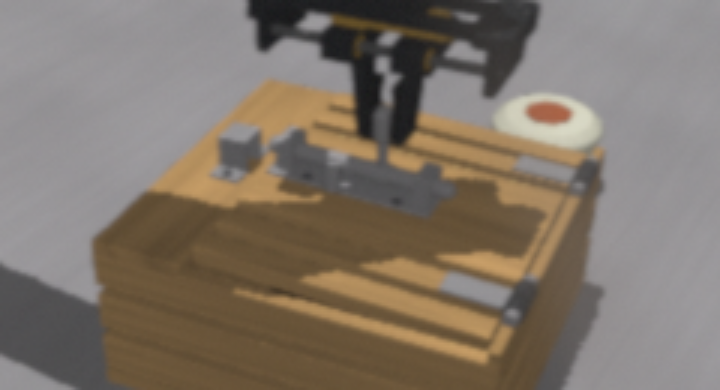

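The scene crop shows the knob upright at (385,110) in the fingers, clear of the loops, with the lid still ajar. Next I press the lid down.

Request:
apply_moves(
  rows=[-1,0,0,0,0,-1,0,-0.001,0.003,0,-1,0,-0.002,0.006,0,-1,0,-0.003,0.009,0,-1,0,-0.003,0.009,0],
  newtons=50,
)

```text
t: 6.02
tool_pos: [565.7, 119.2, 175.9]
tool_rot: [3.134, 0.002, 1.69]
wrist_force: [-2.0, -7.1, 22.3]
grip_width: 11.8
grip_force: 50.0
```

```bash
cat >> h.py <<'E'
c=np.radians(7.15);X=np.array([np.cos(c),np.sin(c)]);Y=np.array([-X[1],X[0]]);O=np.array([550.8,118.6])
def prof(cam,y0,y1,P=None):
    if P is None: _,P=cloud(cam)
    A=P.reshape(-1,3);A=A[~np.isnan(A[:,0])];xy=(A[:,:2]-O);x=xy@X;y=xy@Y
    for a in range(-140,141,20):
        m=(x>a)&(x<a+20)&(y>y0)&(y<y1)&(A[:,2]>100)
        print(a+10,m.sum(),np.round(np.median(A[m,2]),1) if m.any() else None,end=' | ')
    print();return P
E
python3 - <<'E'
from h import *
st()
P=prof('scene',-55,-28);prof('',30,55,P)
P=prof('wrist',30,55)
E
```

```text
t 6.03 tcp [565.7 119.2 175.9] yaw 96.8 F [-2.  -7.1 22.3] w 11.8 g 50.0
-130 54 130.0 | -110 57 130.0 | -90 72 129.8 | -70 171 258.3 | -50 98 130.5 | -30 128 252.2 | -10 501 361.5 | 10 1170 414.3 | 30 1527 437.1 | 50 422 477.8 | 70 90 130.1 | 90 208 255.7 | 110 127 130.6 | 130 69 129.9 | 150 49 127.2 | 
-130 0 None | -110 19 130.2 | -90 19 129.8 | -70 29 130.6 | -50 36 130.6 | -30 33 130.1 | -10 23 130.1 | 10 33 130.3 | 30 10 130.0 | 50 34 130.1 | 70 49 130.1 | 90 56 130.1 | 110 56 130.2 | 130 56 129.7 | 150 43 128.6 | 
-130 1535 129.6 | -110 1568 129.6 | -90 1759 129.5 | -70 1401 129.5 | -50 1560 129.6 | -30 1843 129.7 | -10 6516 254.3 | 10 2256 129.9 | 30 4535 251.8 | 50 4382 251.6 | 70 1547 129.6 | 90 1554 129.5 | 110 1546 129.5 | 130 1414 129.5 | 150 752 129.3 |
```

Lid is shut (level at 130 mm). Sliding the bolt.

Request:
apply_moves(
  rows=[-1,0,-0.006,0,0,-1,0,-0.013,0,0,-1,0,-0.02,0,0,-1,0,-0.027,0,0,-1,0,-0.027,0,0],
)

```text
t: 6.75
tool_pos: [541.1, 116.1, 175.9]
tool_rot: [3.129, 0.001, 1.69]
wrist_force: [2.9, -7.5, 19.9]
grip_width: 11.4
grip_force: 50.0
```

```bash
python3 - <<'E'
from h import *
s,M=st();d=s['tool_pos'][:2]-O;print('crate x,y',d@X,d@Y)
E
```

```text
t 6.75 tcp [541.1 116.1 175.9] yaw 96.8 F [ 2.9 -7.5 19.9] w 11.4 g 50.0
crate x,y -9.8910409355321 -1.281552047129395
```

Request:
apply_moves(
  rows=[-1,0,-0.006,0,0,-1,0,-0.012,0,0,-1,0,-0.018,0,0,-1,0,-0.021,0,0,-1,0,-0.021,0,0],
)

```text
t: 7.38
tool_pos: [520.8, 113.6, 175.9]
tool_rot: [3.128, 0.001, 1.689]
wrist_force: [3.8, -7.3, 20.9]
grip_width: 11.0
grip_force: 50.0
```

```bash
python3 - <<'E'
from h import *
s,M=st();d=s['tool_pos'][:2]-O;print('crate x,y',d@X,d@Y)
P=prof('wrist',30,55)
E
```

```text
t 7.38 tcp [520.8 113.6 175.9] yaw 96.8 F [ 3.8 -7.3 20.9] w 11.0 g 50.0
crate x,y -30.35295080365915 -1.2810897947380355
-130 1571 129.7 | -110 1596 129.6 | -90 1699 129.5 | -70 3045 246.9 | -50 5829 253.4 | -30 1570 129.6 | -10 5844 253.9 | 10 3025 130.8 | 30 1540 129.5 | 50 1534 129.5 | 70 1528 129.5 | 90 1525 129.5 | 110 1525 129.5 | 130 900 129.5 | 150 0 None |
```

Request:
apply_moves(
  rows=[-1,0,-0.002,0,0,-1,0,-0.004,0,0,-1,0,-0.006,0,0,-1,0,-0.006,0,0],
)

```text
t: 7.92
tool_pos: [520.1, 113.6, 176.1]
tool_rot: [3.119, -0.001, 1.688]
wrist_force: [14.7, -7.7, 9.6]
grip_width: 11.5
grip_force: 50.0
```

```bash
python3 - <<'E'
from h import *
import cv2
s,M=st();d=s['tool_pos'][:2]-O;print('crate x,y',d@X,d@Y)
p,P=cloud('scene')
cv2.imwrite('pics/s3.png',cv2.resize(p[150:220,220:350,::-1],None,fx=6,fy=6,interpolation=cv2.INTER_CUBIC))
E
```

```text
t 7.92 tcp [520.1 113.6 176.1] yaw 96.7 F [14.7 -7.7  9.6] w 11.5 g 50.0
crate x,y -31.080736852057925 -1.1124746445219675
```

View pics/s3.png

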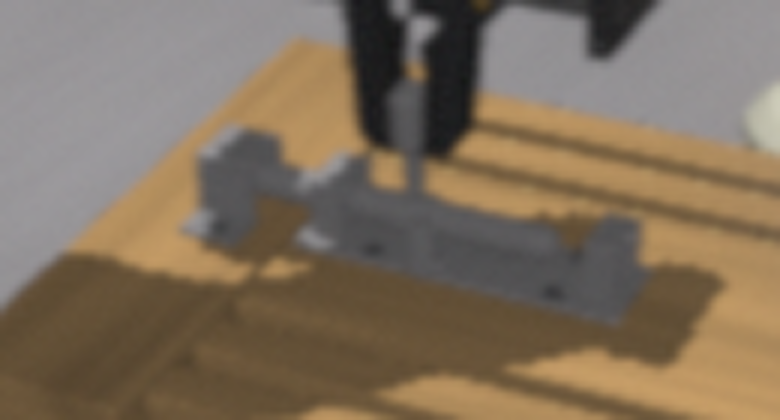

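The bolt runs through the keeper (240,175 in the crop) and the force rise shows it is at the end stop. Now I lay the knob down with a light forward push.

Request:
apply_moves(
  rows=[-1,-0.007,0.002,-0.001,0,-1,-0.013,0.002,0.0,0,-1,-0.0245,0.002,0.0045,0,-1,-0.0345,0.002,0.012,0,-1,-0.0345,0.002,0.012,0],
  newtons=30,
)

```text
t: 8.6
tool_pos: [523.7, 85.8, 162.8]
tool_rot: [3.122, -0.01, 1.693]
wrist_force: [11.4, 3.2, 2.1]
grip_width: 11.4
grip_force: 30.0
```

```bash
python3 - <<'E'
from h import *
s,M=st();d=s['tool_pos'][:2]-O;print('crate x,y',d@X,d@Y)
E
```

```text
t 8.6 tcp [523.7  85.8 162.8] yaw 97.0 F [11.4  3.2  2.1] w 11.4 g 30.0
crate x,y -30.931570776486822 -29.216254213007254
```

Request:
apply_moves(
  rows=[-1,-0.006,0,0.006,0,-1,-0.011,0,0.013,0,-1,-0.0145,0,0.02,0,-1,-0.0165,0,0.027,0,-1,-0.0165,0,0.027,0],
)

```text
t: 9.22
tool_pos: [525.7, 71.1, 135.8]
tool_rot: [3.121, -0.012, 1.695]
wrist_force: [9.2, 6.3, 3.8]
grip_width: 11.6
grip_force: 30.0
```

```bash
python3 - <<'E'
from h import *
s,M=st();d=s['tool_pos'][:2]-O;print('crate x,y',d@X,d@Y)
E
```

```text
t 9.22 tcp [525.7  71.1 135.8] yaw 97.1 F [9.2 6.3 3.8] w 11.6 g 30.0
crate x,y -30.866958766694225 -44.023422040826766
```

Request:
apply_moves(
  rows=[-1,0,0,0.002,0,-1,0,0,0.002,0,-0.2,0,0,0.001,0,-0.2,0,0,0.0,0,-0.2,0,0.002,0,0],
)

```text
t: 9.85
tool_pos: [518.7, 63.6, 132.9]
tool_rot: [-3.141, -0.0, 1.692]
wrist_force: [-1.1, 0.0, -0.2]
grip_width: 35.1
grip_force: 0.0
```

Request:
apply_moves(
  rows=[-0.2,0,0,-0.02,0,-0.2,0,0,-0.05,0,-0.2,0,0,-0.1,0,-0.2,0,0,-0.13,0,-0.2,0,0,-0.13,0],
)

```text
t: 10.48
tool_pos: [520.0, 63.8, 264.6]
tool_rot: [3.137, -0.0, 1.692]
wrist_force: [0.1, -0.9, -0.2]
grip_width: 35.4
grip_force: 0.0
```

```bash
python3 - <<'E'
from h import *
import cv2
st()
p,P=cloud('wrist');prof('',30,55,P)
cv2.imwrite('pics/w4.png',p[:,:,::-1]);np.save('P.npy',P)
print([(np.round(r['position']),round(r['conf'],2)) for r in nets.tip_of('wrist','knob_tab')[:2]])
E
```

```text
t 10.47 tcp [520.   63.8 264.6] yaw 96.9 F [ 0.1 -0.9 -0.2] w 35.4 g 0.0
-130 882 128.3 | -110 874 128.2 | -90 890 128.0 | -70 777 129.5 | -50 874 129.3 | -30 886 129.0 | -10 884 128.9 | 10 890 128.7 | 30 888 128.4 | 50 894 128.2 | 70 895 128.0 | 90 872 127.8 | 110 874 127.6 | 130 860 127.2 | 150 283 127.2 | 
[(array([522.,  69., 147.]), 0.86)]
```

View pics/w4.png

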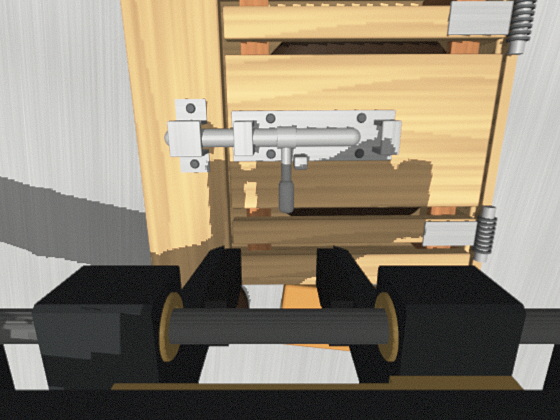

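The wrist view shows the rod through the keeper (185,138) and the knob flat at (287,195) on the keeper side of the lug (302,161). The lid is down and the gripper is clear, so I'm handing in.

```bash
python3 -c "
from bench import order
print(order.sign_off())"
```

```text
the job is handed in; nothing more can be done
None
```

The job is handed in: the lid is shut, the bolt is home through the keeper, and the knob lies flat behind the lug, as the last wrist picture at 10.5 s showed; the sign-off returned no verdict, and the bystanders were never approached.

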